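# Sort out the cracked foot and hold the packing crate open

## Robot

A 6-joint arm with a two-finger parallel gripper is mounted at the origin on the work surface. World frame = base frame: x ahead of the robot, y to its left, z up, the work surface at z = 0. Lengths are in mm, angles in rad, forces in N, time in s.
With the tool pointing down it reaches from about 400 to 925 mm from the base axis. Payload 12.5 kg.
Tool frame: the origin (TCP) lies between the finger pads; the fingertips stand 19 mm ahead of it and the grasp point (between the pads) is the TCP (env.nose_length is the distance from the TCP to the fingertips, in mm); z points along the fingers, y is the line along which they close (so a half turn about z gives the same grasp; the last joint's range is limited). The gripper opens to 95 mm and grips with 3 to 60 N. Pads are 20 mm wide; open, the fingers measure 119 mm over their backs; the gripper's body (75 mm by 180 mm) begins 59 mm behind the grasp point.
Start: joints at [-1.371, 0.491, 1.559, -0, 1.092, -0.106], TCP at [188.183, -596.013, 233.661] pointing down, gripper open.
Joint ranges: [-3.1, 3.1], [-0.84, 2.19], [0.05, 2.79], [-1.13, 4.28], [0.06, 2.93], [-2.69, 2.69]. Speed limits (rad/s): [2.22, 2.22, 2.79, 3.14, 3.14, 3.14].

## Interface

Orientations are given as [roll, pitch, yaw] about the fixed x, y, z axes, in that order (R = Rz(yaw) Ry(pitch) Rx(roll)).
In Python, from cell import env gives the robot as it stands. The module is installed in compiled form; this text tells all that it offers.
- The arm moves only by the tool drive_tool, never from a script. Its argument "rows" is a list that holds one entry, the list of rows, each a list of 7 numbers: the shift along the tool's x, y, z scaled (see below), then the turn, a rotation vector about the tool's x, y, z scaled (see below), then the opening, from 0 (shut) to 1 (fully open). In form: [[[tx, ty, tz, ax, ay, az, jaw], ...]]. A call has 1 to 5 rows; each row shifts and turns the commanded pose from where the row before left it, along the tool's axes as they then stand; what a row does not reach is not made up. The controller multiplies each number of a shift by 250 mm and each number of a turn by 180 degrees. A row lasts 1/8 s, in which the tool goes at most 62.5 mm and 10.7 degrees, less where a joint would pass 70% of its speed; a pose out of reach is approached as far as the arm can. A call with a number of a shift or a turn outside -1 to 1 is refused whole. A call with a gripper value outside its range is refused whole. The fingers move at their own pace and stop on an object; the grip force is fixed at half the most. Time passes only in rows, so rows that do not move let the fingers close. It gives the time, the measured TCP pose, the force, the opening and the grip force at its end, in the units of the state.
- env.state(): the state, without advancing time (a new reading comes with each control period).
- env.read_camera(name): name is "scene" or "top" or "wrist"; returns a dict with "color" (420x560x3 uint8, blue, green, red), "camera_matrix" (3x3 intrinsics, pixels), "pose" (4x4, takes a point from camera to world coordinates). Camera axes: x right, y up, looking along -z (the intrinsics and any distortion apply to the point x, -y, -z); pixel columns grow to the right and rows downward; lengths in mm; the calibration is good to about 2 mm. The wrist camera is an equidistant fisheye: a pixel r from the principal point sees the ray r / f radians off the axis. A picture is of the moment at which its call begins. There is no depth.
- env.job_done(): hands the job in; it is judged then, once.
Trained networks look in a picture, given as the dict that the camera call returned (one of the last four; its "shot" number tells which), for a name from the list of things; names that differ only in an ending like _2 or _b are one class to them, and where a whole thing is asked for, a point or a joint stands for the part that bears it (a point fixed in the world has none). Each returns a list of dicts, best first, with "score" (0 to 1); they miss things now and then, are a little off and sometimes report something else, mostly with a low value. They report only what shows in the picture. A call takes as long as a camera call. They do not tell look-alikes from the thing itself.
- env.search_frame(name, picture): "at" ([x, y, z] in mm, in the coordinates of the camera as it stood for that picture, good to about 4 mm: the middle of the surface that is visible of it).
- env.place_of(name, picture): "at" ([x, y, z] in mm, in the coordinates of the camera as it stood for that picture, good to about 4 mm: a listed point, or the origin of a listed thing).
The state is a dict: "t": time; "joints": joint angles; "qvel": joint speeds; "tau": joint torques, N m; "eef_pos": TCP position; "tcp_rot": TCP orientation; "ft_force": force on the tool from outside, world axes, zero at the start; "moment": the same for the moment, N m; "opening": opening from 0.0 (shut) to 1.0 (fully open); "grip_force": force on a finger pad.
Only numpy, scipy, OpenCV 4.12 (cv2) and the standard library are available. Lean on these libraries where they do the work, as an engineer would, in place of code of your own. Each camera call takes 0.05 s, during which the arm holds its last target. There are 200 camera calls.

## Task

Lift the cracked wooden foot (the one with the dark split and the red chalk stroke on top) off the free-spinning turntable and put it in the small red reject tray, leaving the two sound feet standing on the turntable and the rest of the bench undisturbed. Then raise the lid of the green crate and hold it open at 45 degrees so that I can pack the sound feet: the lid falls shut by itself, so finish while still holding it there, without letting go.

Things in the scene. Friction and masses are not known exactly. Their poses are not given: they have to be found in the camera images.
- foot_cracked: cracked furniture foot to be removed: loose upright light-wood cylinder, 40 mm diameter, 50 mm tall, about 45 g, with a 5 mm wide dark split and a red chalk stroke crossing on its top. Origin: centre of its underside (as long as it stands on the turntable, at z = 37 mm), z up its axis.
- foot_cracked_center (a point): centre of the cracked foot, 25 mm above its underside.
- foot_a: a sound furniture foot, same shape and size, plain top, loose and upright on the turntable. Origin: centre of its underside.
- foot_b: the other sound furniture foot, same as foot_a.
- turntable: turntable at the left or the right, its steel base fixed to the bench; its wooden disc (210 mm diameter, black rubber edge, top face 37 mm above the bench) spins freely about the vertical: a sideways push on the disc or a foot turns it. The three feet stand about 70 mm from its axis, about 120 degrees apart. Origin: on the axis, at bench height.
- tray: red plastic open reject tray, fixed to the bench, 150 x 150 mm outside, 50 mm tall, walls and floor 5 mm thick, on the other side from the turntable. Origin: centre of its underside; x and y along its sides, z up.
- crate: green crate, fixed to the bench, 200 x 200 mm, 110 mm tall, empty; its lid is hinged along the top of its far side. Origin: centre of its underside; its front faces its own -x, the hinge line is at x = +100 mm, y along the hinge, z = 110 mm.
- lid (a joint): opening angle of the crate lid in rad: 0 closed (level), growing as the front edge rises and swings back towards the hinge; 45 degrees is 0.785, stop at 1.4. Plain hinge with hardly any friction: it always falls shut when let go.
- lid_board: the plywood lid, 200 x 200 x 10 mm, about 0.35 kg. Origin: on the hinge line, in the middle of its width, level with its underside; x points from the front edge to the hinge (the front edge is at x = -200 mm), y along the hinge line, z out of its upper face. It turns with the lid.
- lid_grip (a point): point to grip on the lid's handle: a dark wooden block on the lid near its front edge, 22 mm wide along y, 30 mm along x, rising 42 mm above the lid's upper face. The point lies inside it, 26 mm above the upper face, at x = -180, y = 0, z = 36 mm in the lid board's frame; same axes as the lid board.
- glue_bottle: bystander: yellow glue bottle with red cap, 60 mm diameter, 130 mm tall, loose. Origin: centre of its underside.
- sanding_block: bystander: cork sanding block with red underside, 50 x 85 x 32 mm, loose, between the robot and the crate. Origin: centre of its underside.
- wax_jar: bystander: amber glass jar with steel cap, 70 mm diameter, 65 mm tall, loose. Origin: centre of its underside.
Not all that is in view belongs to the job. What is shaped like the foot_cracked but pink or turquoise is not meant.

How it is judged:
By the outcome, as a careful person would: the job done as asked, in the order asked, and still so for the second after the job is handed in, while the arm keeps its last pose, push and grip.
It also fails if it takes over 58 s, if anything falls off the work surface, if the arm or the gripper's body presses on something with over 40 N, if the wrist force passes 120 N, or if a joint passes its speed limit or range.

## Working session

There is one attempt and no reset: what is moved stays moved. The work goes in short steps, Python scripts to look and compute and a tool call to move; the robot and the scene stay as the last step left them, time stands still between calls to the robot, and variables do not carry over. Pictures are saved under pics/ and viewed, at most 10 in all, crops included, and the job is handed in when it is done.

Besides the shell and the picture viewer there is one more tool, called after ">>>" as name(argument=value, ...), one argument or row to a line, values as JSON. drive_tool: Moves the arm, as the interface text tells. Its arguments: {"type":"object","properties":{"rows":{"type":"array","items":{"type":"array","items":{"type":"array","items":{"type":"number","minimum":-1,"maximum":1}}}}},"required":["rows"]}

```bash
mkdir -p pics
cat > h.py <<'E'
from cell import env
import numpy as np, cv2
def w(pic,at): 
    P=np.array(pic["pose"]); return (P[:3,:3]@np.array(at)+P[:3,3]).round(1)
def px(pic,p):
    P=np.array(pic["pose"]);c=P[:3,:3].T@(np.array(p,float)-P[:3,3]);K=np.array(pic["camera_matrix"])
    v=K@np.array([c[0],-c[1],-c[2]]);return (v[:2]/v[2]).round(0)
def ray(pic,u,v,z):
    P=np.array(pic["pose"]);K=np.array(pic["camera_matrix"]);d=np.linalg.inv(K)@[u,v,1];d=P[:3,:3]@[d[0],-d[1],-d[2]]
    return (P[:3,3]+d*(z-P[2,3])/d[2]).round(1)
E
python3 - <<'E'
from h import *
s=env.state();print(s)
ims=[]
for n in("top","scene"):
    p=env.read_camera(n);ims.append(p["color"]);cv2.imwrite(f"pics/{n}0.png",p["color"])
    print(n,p["camera_matrix"],np.array(p["pose"]).round(2).tolist())
    for k in("foot_cracked","foot_a","turntable","tray","crate","lid_grip","lid_board","glue_bottle","sanding_block","wax_jar"):
        print(k,[(round(d["score"],2),w(p,d["at"]).tolist(),px(p,w(p,d["at"])).tolist()) for d in env.place_of(k,p)[:4]])
E
```

```text
{'t': 0.0, 'joints': array([-1.37062905e+00,  4.91578151e-01,  1.55946585e+00, -1.17479246e-05,
        1.09173605e+00, -1.05583497e-01]), 'qvel': array([ 5.91759994e-05, -9.28795613e-04,  8.61522803e-04, -1.22400487e-03,
       -6.99961086e-04, -7.01169722e-04]), 'tau': array([ 3.13688208e-03, -6.12640357e+01, -2.58178675e+01,  6.93825656e-02,
        4.82245430e-02, -1.47044966e-04]), 'eef_pos': array([ 188.11185591, -595.76812434,  233.04455256]), 'tcp_rot': array([-3.14041078e+00, -1.14774901e-04,  3.05756128e-01]), 'ft_force': array([-0.07089924, -0.82131676,  0.59236548]), 'moment': array([-0.03918817,  0.01933593,  0.07558407]), 'grip_force': 0.0, 'opening': 1.0023199577449105}
top [[472.15503075   0.         282.88206082]
 [  0.         472.15503075 215.11321316]
 [  0.           0.           1.        ]] [[0.02, 0.99, -0.15, 383.64], [-1.0, 0.02, -0.01, -93.53], [-0.01, 0.15, 0.99, 1471.71], [0.0, 0.0, 0.0, 1.0]]
foot_cracked [(0.65, [651.4, -323.7, 0.5], [362.0, 203.0]), (0.58, [461.0, -536.1, -0.1], [430.0, 265.0]), (0.57, [660.8, -405.4, -0.2], [388.0, 200.0]), (0.49, [52
[... 934 characters left out ...]
237.0]), (0.76, [653.6, -329.1, 5.8], [202.0, 279.0]), (0.63, [663.8, -402.7, -0.3], [173.0, 292.0])]
foot_a [(0.8, [421.0, -348.2, 37.3], [173.0, 223.0]), (0.48, [410.5, -222.7, 32.1], [215.0, 214.0])]
turntable [(0.95, [451.7, -277.9, -1.6], [201.0, 235.0])]
tray [(0.92, [496.0, 297.6, 0.4], [372.0, 204.0])]
crate [(0.68, [592.7, -17.4, 6.0], [303.0, 239.0])]
lid_grip [(0.6, [512.1, -29.7, 148.0], [288.0, 183.0]), (0.4, [412.5, -225.1, 33.4], [214.0, 214.0])]
lid_board [(0.92, [696.5, -9.0, 110.6], [327.0, 225.0])]
glue_bottle [(0.97, [714.3, 260.8, 1.4], [407.0, 241.0])]
sanding_block []
wax_jar [(0.77, [706.9, -242.6, -1.1], [242.0, 286.0]), (0.61, [514.8, -32.0, 145.0], [288.0, 185.0])]
```

View pics/top0.png

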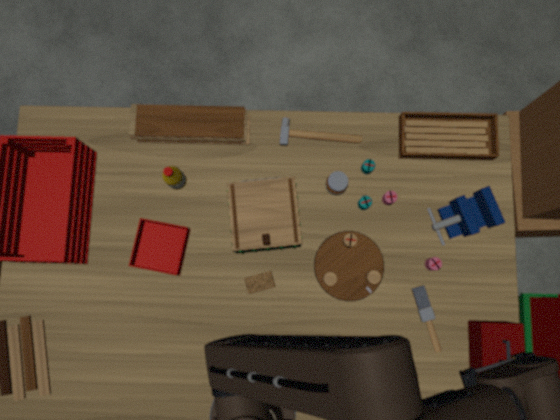

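View pics/scene0.png

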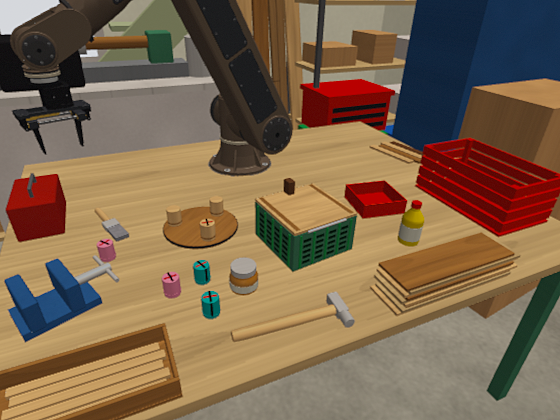

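The top view shows the cracked foot (dark cross) at about (351,241) on the turntable, with the sound feet at (330,279) and (374,277). The pink and turquoise decoys stand on the bench. The tray is at (160,247) and the crate handle at (266,239). I'll zoom in to get the yaws and exact centres.

Run:
```python
from h import *
p=env.read_camera("top");im=p["color"]
a=cv2.resize(im[165:305,120:395],None,fx=2.9,fy=2.9,interpolation=cv2.INTER_CUBIC);cv2.imwrite("pics/crop1.png",a);print(a.shape)
p2=env.read_camera("scene")
for n,pp in(("top",p),("scene",p2)):
  for k in("foot_cracked_center","lid_grip","crate","lid_board","tray"):
    print(n,k,[(round(d["score"],2),w(pp,d["at"]).tolist()) for d in env.place_of(k,pp)[:4]])
for q in([526,-271,87],[512,-30,146],[495,298,0]):print(q,px(p,q))
for n,u,v,z in(("lidFL",234,251,120),("lidFR",300,246,120),("lidBR",293,179,120),("lidBL",230,183,120),("tFL",130,266,50),("tFR",181,274,50),("tBL",138,220,50),("tBR",189,228,50)):print(n,ray(p,u,v,z))
```

```text
(406, 798, 3)
top foot_cracked_center [(0.71, [523.7, -278.8, 61.1]), (0.59, [645.8, -322.2, 28.5]), (0.59, [761.9, -338.4, 26.3]), (0.55, [665.7, -402.9, 27.2])]
top lid_grip [(0.77, [511.3, -28.5, 150.7])]
top crate [(0.88, [597.5, -22.6, -0.3])]
top lid_board [(0.57, [693.0, -9.7, 110.8])]
top tray [(0.59, [493.6, 299.1, -2.0]), (0.17, [598.3, -25.9, -0.6])]
scene foot_cracked_center [(0.87, [763.0, -338.8, 21.4]), (0.84, [650.2, -326.0, 28.1]), (0.6, [527.8, -276.5, 62.1]), (0.58, [663.6, -403.6, 25.0])]
scene lid_grip [(0.64, [511.2, -32.7, 146.3]), (0.52, [700.1, -10.8, 112.6]), (0.42, [527.4, -277.7, 61.8]), (0.35, [418.9, -349.1, 38.1])]
scene crate [(0.67, [594.3, -20.8, 1.3])]
scene lid_board [(0.86, [697.0, -10.5, 110.3])]
scene tray [(0.56, [495.7, 299.7, 1.7]), (0.42, [449.3, -279.5, 0.7])]
[526, -271, 87] [348. 239.]
[512, -30, 146] [265. 240.]
[495, 298, 0] [163. 247.]
lidFL [480.7  60.4 120. ]
lidFR [ 499.4 -128.3  120. ]
lidBR [ 695.4 -104.2  120. ]
lidBL [679.4  80.  120. ]
tFL [433.3 379.3  50. ]
tFR [413.1 224.4  50. ]
tBL [573.2 365.   50. ]
tBR [552.3 207.9  50. ]
```

View pics/crop1.png

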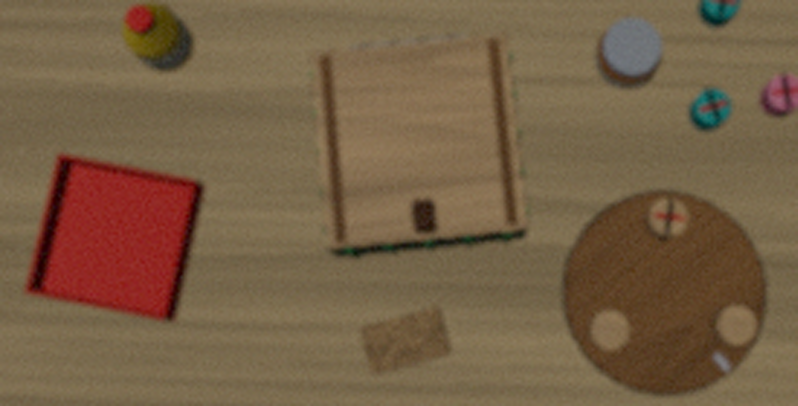

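>>> drive_tool(
  rows=[
    [[0.166,-0.082,0,0,0,0,1],[0.166,-0.082,0,0,0,0,1],[0.166,-0.082,0,0,0,0,1],[0.166,-0.082,0,0,0,0,1],[0.166,-0.082,0,0,0,0,1]],
  ],
)

```text
t: 2.33
eef_pos: [356.2, -434.7, 233.8]
tcp_rot: [3.141, -0.0, 0.306]
ft_force: [0.7, -1.0, 1.2]
opening: 1.001
grip_force: 0.0
```

>>> drive_tool(
  rows=[
    [[0.166,-0.082,0,0,0,0,1],[0.166,-0.082,0,0,0,0,1],[0.166,-0.082,0,0,0,0,1],[0.166,-0.082,0,0,0,0,1],[0.166,-0.082,0,0,0,0,1]],
  ],
)

```text
t: 2.95
eef_pos: [523.3, -274.5, 233.7]
tcp_rot: [3.141, -0.0, 0.306]
ft_force: [0.6, -0.5, -0.9]
opening: 1.005
grip_force: 0.0
```

>>> drive_tool(
  rows=[
    [[0,0,0.02,0,0,-0.0575,1],[0,0,0.02,0,0,-0.0575,1],[0,0,0.02,0,0,-0.0575,1],[0,0,0.02,0,0,-0.0575,1],[0,0,0.02,0,0,-0.0575,1]],
  ],
)

```text
t: 3.58
eef_pos: [522.3, -275.6, 208.5]
tcp_rot: [3.141, 0.0, 1.215]
ft_force: [0.5, 0.1, -0.6]
opening: 1.0
grip_force: 0.0
```

>>> drive_tool(
  rows=[
    [[0,0,0,0,0,-0.0575,1],[0,0,0,0,0,-0.0575,1],[0,0,0,0,0,0,1],[0,0,0,0,0,0,1]],
  ],
)

```text
t: 4.08
eef_pos: [522.2, -275.6, 208.7]
tcp_rot: [3.141, 0.0, 1.566]
ft_force: [0.5, 0.2, 0.2]
opening: 0.998
grip_force: 0.0
```

```bash
cat >> h.py <<'E'
def pxf(pic,p):
    P=np.array(pic["pose"]);c=P[:3,:3].T@(np.array(p,float)-P[:3,3]);K=np.array(pic["camera_matrix"]);v=np.array([c[0],-c[1],-c[2]])
    th=np.arctan2(np.hypot(v[0],v[1]),v[2]);ph=np.arctan2(v[1],v[0]);return np.array([K[0,2]+K[0,0]*th*np.cos(ph),K[1,2]+K[1,1]*th*np.sin(ph)]).round(1)
def rayf(pic,u,v,z):
    P=np.array(pic["pose"]);K=np.array(pic["camera_matrix"]);x=(u-K[0,2])/K[0,0];y=(v-K[1,2])/K[1,1];th=np.hypot(x,y)
    d=P[:3,:3]@[np.sin(th)*x/th,-np.sin(th)*y/th,-np.cos(th)];return (P[:3,3]+d*(z-P[2,3])/d[2]).round(1)
E
python3 - <<'E'
from h import *
p=env.read_camera("wrist");cv2.imwrite("pics/wrist1.png",p["color"]);print(p["camera_matrix"],np.array(p["pose"]).round(2).tolist())
for k in("foot_cracked","foot_a"):print(k,[(round(d["score"],2),w(p,d["at"]).tolist(),pxf(p,w(p,d["at"])).tolist()) for d in env.place_of(k,p)[:4]])
print("tcp-axis",pxf(p,[522.2,-275.6,87]))
t=env.read_camera("top");print(ray(t,350.3,239.8,87),ray(t,266.2,239.1,162))
np.savez("w1.npz",pose=p["pose"],camera_matrix=p["camera_matrix"])
E
```

```text
[[325.1922621    0.         278.32403892]
 [  0.         325.1922621  209.42110547]
 [  0.           0.           1.        ]] [[1.0, 0.0, 0.0, 522.68], [-0.01, 0.97, 0.26, -202.67], [-0.0, -0.26, 0.97, 360.81], [0.0, 0.0, 0.0, 1.0]]
foot_cracked [(0.96, [759.9, -337.7, -1.9], [458.0, 235.2]), (0.83, [645.4, -327.0, 3.6], [381.1, 231.0])]
foot_a [(0.88, [409.5, -217.7, 34.8], [169.1, 141.5]), (0.62, [423.3, -345.1, 37.1], [189.7, 257.3])]
tcp-axis [278.3 207.9]
[ 524.  -276.6   87. ] [512.9 -32.8 162. ]
```

View pics/wrist1.png

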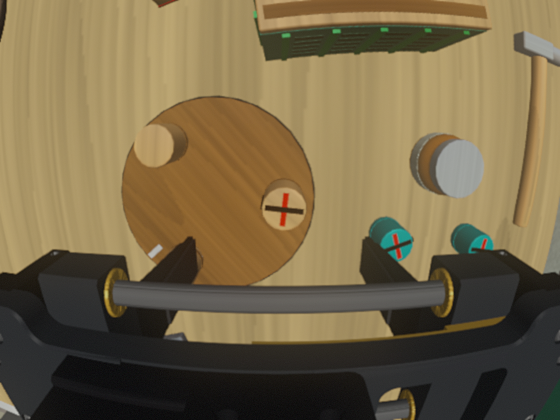

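The wrist view shows the cracked foot's top at (284,209), about 4 mm along +x from the TCP axis at (278,208). The fingers clear everything, so I'll descend.

>>> drive_tool(
  rows=[
    [[0,0.016,0.12,0,0,0,1],[0,0,0.14,0,0,0,1],[0,0,0.14,0,0,0,1],[0,0,0.1,0,0,0,1],[0,0,0.07,0,0,0,1]],
  ],
)

```text
t: 4.9
eef_pos: [526.1, -275.5, 65.0]
tcp_rot: [-3.141, -0.0, 1.569]
ft_force: [-0.2, 0.5, -0.3]
opening: 1.002
grip_force: 0.0
```

>>> drive_tool(
  rows=[
    [[0,0,0,0,0,0,1],[0,0,0,0,0,0,0.3],[0,0,0,0,0,0,0.3],[0,0,0,0,0,0,0.3],[0,0,0,0,0,0,0.3]],
  ],
)

```text
t: 5.52
eef_pos: [526.3, -275.7, 66.5]
tcp_rot: [3.141, 0.0, 1.57]
ft_force: [0.6, -0.0, 0.6]
opening: 0.633
grip_force: 0.0
```

>>> drive_tool(
  rows=[
    [[0,0,0,0,0,0,0.3],[0,0,0,0,0,0,0.3],[0,0,0,0,0,0,0.3],[0,0,0,0,0,0,0.3],[0,0,0,0,0,0,0.3]],
  ],
)

```text
t: 6.15
eef_pos: [526.2, -275.6, 66.1]
tcp_rot: [3.142, 0.0, 1.57]
ft_force: [-0.0, -0.0, 0.6]
opening: 0.419
grip_force: 30.0
```

>>> drive_tool(
  rows=[
    [[0,0,-0.08,0,0,0,0.3],[0,0,-0.16,0,0,0,0.3],[0,0,-0.2,0,0,0,0.3],[0,0,-0.2,0,0,0,0.3],[0,0,-0.16,0,0,0,0.3]],
  ],
)

```text
t: 6.78
eef_pos: [526.2, -275.5, 268.2]
tcp_rot: [3.141, 0.001, 1.57]
ft_force: [-0.2, 0.2, 0.4]
opening: 0.42
grip_force: 30.0
```

>>> drive_tool(
  rows=[
    [[0.1,-0.01,0,0,0,0,0.3],[0.18,-0.01,0,0,0,0,0.3],[0.2,-0.01,0,0,0,0,0.3],[0.2,-0.01,0,0,0,0,0.3],[0.2,-0.01,0,0,0,0,0.3]],
  ],
)

```text
t: 7.4
eef_pos: [512.7, -53.3, 264.9]
tcp_rot: [-3.14, -0.0, 1.57]
ft_force: [0.5, 0.6, -0.6]
opening: 0.415
grip_force: 30.0
```

>>> drive_tool(
  rows=[
    [[0.2,-0.01,0,0,0,0,0.3],[0.2,-0.01,0,0,0,0,0.3],[0.2,-0.01,0,0,0,0,0.3],[0.2,-0.01,0,0,0,0,0.3],[0.2,-0.01,0,0,0,0,0.3]],
  ],
)

```text
t: 8.02
eef_pos: [500.1, 196.4, 264.9]
tcp_rot: [-3.14, 0.001, 1.571]
ft_force: [0.8, 0.3, -0.8]
opening: 0.417
grip_force: 30.0
```

>>> drive_tool(
  rows=[
    [[0.18,-0.01,0,0,0,0,0.3],[0.15,-0.01,0,0,0,0,0.3],[0.09,-0.01,0,0,0,0,0.3],[0,0,0,0,0,0,0.3]],
  ],
)

```text
t: 8.52
eef_pos: [492.7, 300.7, 264.7]
tcp_rot: [-3.14, 0.001, 1.573]
ft_force: [0.6, -1.1, -0.4]
opening: 0.417
grip_force: 30.0
```

>>> drive_tool(
  rows=[
    [[0,0,0.16,0,0,0,0.3],[0,0,0.22,0,0,0,0.3],[0,0,0.22,0,0,0,0.3],[0,0,0.16,0,0,0,0.3],[0,0,0.1,0,0,0,0.3]],
  ],
)

```text
t: 9.15
eef_pos: [492.8, 298.1, 48.6]
tcp_rot: [-3.139, 0.002, 1.57]
ft_force: [0.2, -0.2, 0.3]
opening: 0.415
grip_force: 30.0
```

>>> drive_tool(
  rows=[
    [[0,0,0.03,0,0,0,0.3],[0,0,0.02,0,0,0,0.3],[0,0,0.005,0,0,0,0.3],[0,0,0,0,0,0,0.3]],
  ],
)

```text
t: 9.65
eef_pos: [494.3, 299.5, 38.1]
tcp_rot: [3.141, -0.0, 1.57]
ft_force: [0.3, -0.2, -0.5]
opening: 0.415
grip_force: 30.0
```

>>> drive_tool(
  rows=[
    [[0,0,0.008,0,0,0,0.3],[0,0,0,0,0,0,0.3],[0,0,0,0,0,0,0.65],[0,0,0,0,0,0,0.65],[0,0,0,0,0,0,0.65]],
  ],
)

```text
t: 10.28
eef_pos: [494.0, 299.4, 35.4]
tcp_rot: [3.142, 0.0, 1.57]
ft_force: [0.3, -1.2, 0.4]
opening: 0.636
grip_force: 0.0
```

>>> drive_tool(
  rows=[
    [[0,0,0,0,0,0,0.65],[0,0,0,0,0,0,0.65],[0,0,0,0,0,0,0.65]],
  ],
)

```text
t: 10.65
eef_pos: [494.0, 299.4, 35.3]
tcp_rot: [3.142, 0.0, 1.57]
ft_force: [-0.5, 0.3, -0.0]
opening: 0.648
grip_force: 0.0
```

>>> drive_tool(
  rows=[
    [[0,0,-0.1,0,0,0,0.65],[0,0,-0.2,0,0,0,0.65],[0,0,-0.22,0,0,0,0.65],[0,0,-0.22,0,0,0,0.65],[0,0,-0.2,0,0,0,0.65]],
  ],
)

```text
t: 11.28
eef_pos: [493.8, 299.4, 272.5]
tcp_rot: [3.141, -0.0, 1.57]
ft_force: [0.1, 0.2, 0.3]
opening: 0.651
grip_force: 0.0
```

>>> drive_tool(
  rows=[
    [[-0.14,0.01,0,0,0,0,1],[-0.2,0.01,0,0,0,0,1],[-0.2,0.01,0,0,0,0,1],[-0.2,0.01,0,0,0,0,1],[-0.2,0.01,0,0,0,0,1]],
  ],
)

```text
t: 11.9
eef_pos: [506.2, 62.9, 270.5]
tcp_rot: [3.141, 0.0, 1.57]
ft_force: [0.9, -0.2, 0.2]
opening: 0.996
grip_force: 0.0
```

>>> drive_tool(
  rows=[
    [[-0.2,0.01,0,0,0,0,1],[-0.18,0.01,0,0,0,0,1],[0,0,0,0,0,0.0581,1],[0,0,0,0,0,0.0581,1],[0,0,0,0,0,0.0581,1]],
  ],
)

```text
t: 12.52
eef_pos: [511.2, -30.8, 270.4]
tcp_rot: [-3.142, 0.0, 1.016]
ft_force: [-0.5, 0.2, 0.5]
opening: 1.0
grip_force: 0.0
```

>>> drive_tool(
  rows=[
    [[0,0,0,0,0,0.0581,1],[0,0,0,0,0,0.0581,1],[0,0,0,0,0,0.0581,1],[0,0,0,0,0,0.0581,1],[0,0,0,0,0,0.0581,1]],
  ],
)

```text
t: 13.15
eef_pos: [511.2, -30.6, 270.4]
tcp_rot: [3.142, 0.0, 0.104]
ft_force: [0.5, -0.1, -1.0]
opening: 1.002
grip_force: 0.0
```

Run:
```python
from h import *
p=env.read_camera("wrist");s=env.state();print(s["t"],s["eef_pos"].round(1),s["tcp_rot"].round(3),s["joints"].round(2))
for k in("lid_grip","lid_board","crate"):print(k,[(round(d["score"],2),w(p,d["at"]).tolist()) for d in env.place_of(k,p)[:3]])
e=s["eef_pos"];print("axis",pxf(p,[e[0],e[1],162]))
t=env.read_camera("scene")
for k in("foot_cracked","foot_a"):print(k,[(round(d["score"],2),w(t,d["at"]).tolist()) for d in env.place_of(k,t)[:6]])
a=np.hstack([p["color"],t["color"][130:300,150:480].repeat(1,0)[:0].reshape(0,0,3)]) if 0 else p["color"]
b=cv2.resize(t["color"][140:290,130:430],(560,280))
cv2.imwrite("pics/m2.png",np.vstack([a[:310],b]))
```

```text
13.2 [511.2 -30.6 270.4] [ 3.142 -0.     0.095] [-0.19  0.29  1.78 -0.    1.07  1.29]
lid_grip [(0.78, [518.4, -29.5, 148.3])]
lid_board [(0.95, [696.3, -8.1, 109.5])]
crate [(0.67, [594.7, -18.1, 2.8])]
axis [277.6 212.7]
foot_cracked [(0.86, [663.7, -400.6, -0.1]), (0.75, [459.8, -536.9, 0.2]), (0.74, [655.4, -330.7, 4.4]), (0.58, [762.3, -337.0, -0.4]), (0.52, [495.5, 304.1, 2.2])]
foot_a [(0.73, [413.1, -222.9, 37.9]), (0.65, [421.3, -349.5, 38.9]), (0.6, [697.0, -9.2, 111.7])]
```

View pics/m2.png

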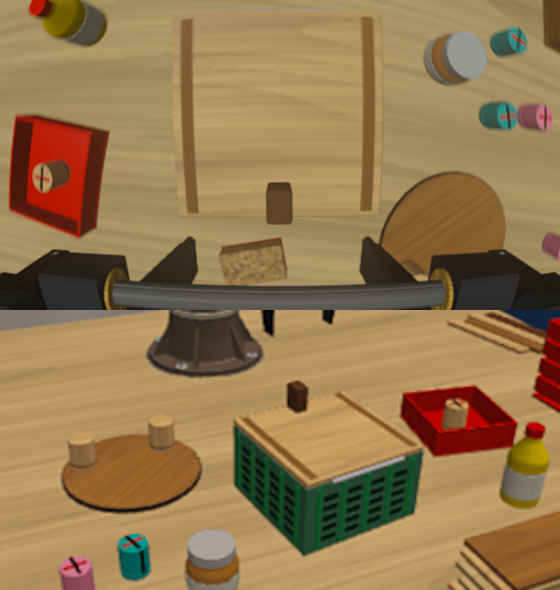

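The wrist view shows the cracked foot standing in the red tray at (47,178), the handle's top face at about (279,209) against the TCP axis at (278,213), and the gripper well aligned with the lid. The scene crop shows both sound feet still standing on the turntable. Next I'll grip the handle.

>>> drive_tool(
  rows=[
    [[0.012,0,0.1,0,0,0,0.5],[0,0,0.13,0,0,0,0.5],[0,0,0.12,0,0,0,0.5],[0,0,0.09,0,0,0,0.5],[0,0,0.055,0,0,0,0.5]],
  ],
)

```text
t: 14.12
eef_pos: [514.1, -30.2, 145.6]
tcp_rot: [-3.141, 0.001, 0.112]
ft_force: [0.7, 0.6, 0.2]
opening: 0.541
grip_force: 0.0
```

>>> drive_tool(
  rows=[
    [[0,0,0,0,0,0,0.05],[0,0,0,0,0,0,0.05],[0,0,0,0,0,0,0.05],[0,0,0,0,0,0,0.05],[0,0,0,0,0,0,0.05]],
  ],
)

```text
t: 14.75
eef_pos: [514.7, -30.6, 147.3]
tcp_rot: [3.141, -0.001, 0.111]
ft_force: [0.1, -3.0, 6.8]
opening: 0.226
grip_force: 30.0
```

>>> drive_tool(
  rows=[
    [[0,0,0,0,0,0,0.05],[0,0,0,0,0,0,0.05]],
  ],
)

```text
t: 15.0
eef_pos: [514.7, -30.5, 147.3]
tcp_rot: [3.141, -0.001, 0.111]
ft_force: [-0.7, -3.1, 6.7]
opening: 0.235
grip_force: 30.0
```

>>> drive_tool(
  rows=[
    [[0.0085,0,-0.0375,0,-0.01667,0,0.05],[0.0085,0,-0.0375,0,-0.01667,0,0.05],[0.0085,0,-0.0375,0,-0.01667,0,0.05],[0.0085,0,-0.0375,0,-0.01667,0,0.05],[0.0085,0,-0.0375,0,-0.01667,0,0.05]],
  ],
)

```text
t: 15.62
eef_pos: [530.0, -28.7, 192.6]
tcp_rot: [3.141, 0.263, 0.111]
ft_force: [1.3, -1.0, -0.5]
opening: 0.232
grip_force: 30.0
```

>>> drive_tool(
  rows=[
    [[0.0085,0,-0.0375,0,-0.01667,0,0.05],[0.0085,0,-0.0375,0,-0.01667,0,0.05],[0.0085,0,-0.0375,0,-0.01667,0,0.05],[0.0085,0,-0.0375,0,-0.01667,0,0.05],[0.0085,0,-0.0375,0,-0.01667,0,0.05]],
  ],
)

```text
t: 16.25
eef_pos: [556.3, -25.4, 232.3]
tcp_rot: [3.142, 0.525, 0.111]
ft_force: [-0.4, 1.2, 0.6]
opening: 0.234
grip_force: 30.0
```

>>> drive_tool(
  rows=[
    [[0.0085,0,-0.0375,0,-0.01667,0,0.05],[0.0085,0,-0.0375,0,-0.01667,0,0.05],[0.0085,0,-0.0375,0,-0.01667,0,0.05],[0.0085,0,-0.0375,0,-0.01667,0,0.05],[0.0085,0,-0.0375,0,-0.01667,0,0.05]],
  ],
)

```text
t: 16.88
eef_pos: [592.0, -21.0, 264.0]
tcp_rot: [-3.141, 0.788, 0.111]
ft_force: [-2.3, 2.6, 2.1]
opening: 0.231
grip_force: 30.1
```

>>> drive_tool(
  rows=[
    [[0,0,0,0,0,0,0.05],[0,0,0,0,0,0,0.05],[0,0,0,0,0,0,0.05]],
  ],
)

```text
t: 17.25
eef_pos: [591.7, -21.0, 263.8]
tcp_rot: [-3.141, 0.786, 0.111]
ft_force: [-3.0, 4.4, 3.0]
opening: 0.231
grip_force: 30.0
```

Run:
```python
from h import *
s=env.state();e=s["eef_pos"];print(s["t"],e.round(1),s["tcp_rot"].round(3),s["ft_force"].round(1),s["joints"].round(2))
for n in("scene","wrist","top"):
  p=env.read_camera(n)
  for k in("lid_grip","lid_board"):print(n,k,[(round(d["score"],2),w(p,d["at"]).tolist()) for d in env.place_of(k,p)[:2]])
  if n=="scene":a=cv2.resize(p["color"][60:300,130:450],(800,600));cv2.imwrite("pics/s3.png",a)
# predicted angle from TCP relative to hinge
for hx in (694,696): 
  d=np.hypot(hx-e[0],(-10-e[1]));print(hx,np.degrees(np.arctan2(e[2]-110,d)+np.arctan2(36,180)-0)-2*np.degrees(np.arctan2(36,180)))
```

```text
17.25 [591.7 -21.  263.8] [-3.141  0.786  0.111] [-3.   4.4  3. ] [-0.09  0.74  1.19 -0.15  1.98  1.37]
scene lid_grip [(0.92, [588.6, -23.3, 263.2]), (0.24, [415.7, -222.4, 35.9])]
scene lid_board [(0.9, [697.8, -10.4, 112.3])]
wrist lid_grip [(0.78, [592.1, -21.6, 266.2])]
wrist lid_board []
top lid_grip [(0.63, [586.4, -18.4, 263.6])]
top lid_board [(0.97, [695.7, -8.0, 108.4]), (0.53, [449.6, -282.7, -0.7])]
694 44.907487763358375
696 44.39865461670995
```

View pics/s3.png

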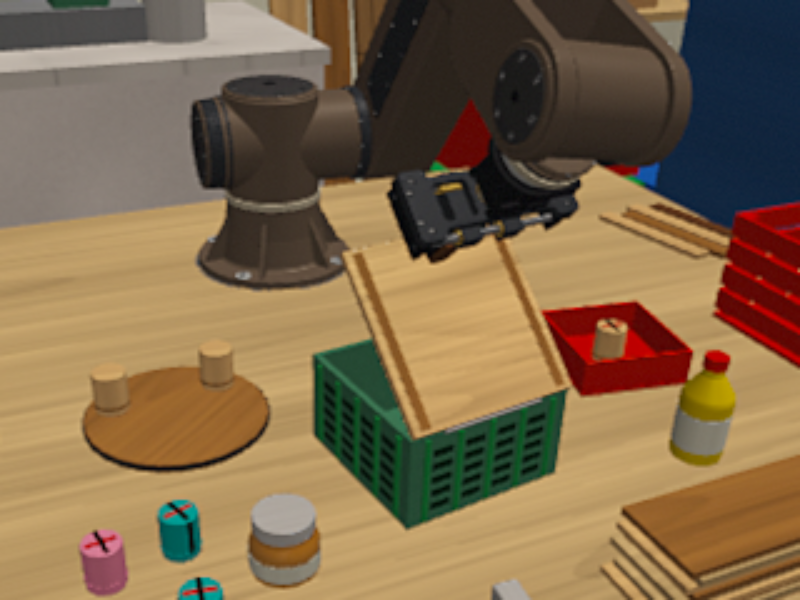

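The picture shows the lid held open at about 45° (gripper at (480,215)). The cracked foot stands in the tray at (610,338), the sound feet are on the turntable at (110,388) and (215,362), and the bystanders are undisturbed. The force and pose are steady, so I'm handing in.

```bash
python3 -c "
from cell import env
print(env.job_done())"
```

```text
the job is handed in; nothing more can be done
None
```

The cracked foot is standing in the red reject tray, both sound feet are still on the turntable, and the gripper is holding the crate lid open at about 45°; I handed the job in at about 17 s, and no verdict came back.

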